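Load the dry cell into the data logger's spring carrier

ROBOT

A 6-joint arm with a two-finger parallel gripper is mounted at the origin on a cart in front of the work surface, level with it; the furniture and walls round the work are solid. World frame = base frame: x ahead of the robot, y to its left, z up, the work surface at z = 0. Lengths are in mm, angles in rad, forces in N, time in s.
With the tool pointing down it reaches from about 275 to 725 mm from the base axis. Payload 5.6 kg.
Tool frame: the origin (TCP) lies at the very end of the fingers, on their centre line; the grasp point (between the pads) lies 19 mm behind it (env.grip_point_offset is the distance from the TCP to the grasp point, in mm); z points along the fingers, y is the direction in which the jaws open and shut (so a half turn about z gives the same grasp; the last joint's range is limited). The gripper opens to 85 mm and grips with 20 to 120 N. Pads are 22 mm wide; open, the fingers measure 114 mm over their backs; the gripper's body (76 mm by 85 mm) begins 54 mm behind the grasp point. The pads swing forward as they close: fully open they stand 13 mm farther back than shut.
Start: joints at [-0.938, 0.255, 0.108, 0, -1.424, -0.285], TCP at [187.476, -517.055, 231.283] pointing down, gripper open.
Joint ranges: [-2.95, 2.95], [-1.21, 1.97], [-1.09, 1.5], [-2.87, 1.71], [-2.94, -0.07], [-3.05, 3.05]. Speed limits (rad/s): [2.57, 2.57, 3.14, 3.14, 3.14, 3.14].

INTERFACE

Orientations are given as a unit quaternion [w, x, y, z].
In Python, from plant import env gives the robot as it stands.
- The arm moves only by the tool send_rows, never from a script. Its argument "deltas" is a list that holds one entry, the list of rows, each a list of 4 numbers: the shift along the world's x, y, z in m, then the turn about the world's z in rad. In form: [[[x, y, z, yaw], ...]]. A call has 1 to 5 rows; each row is the pose to reach, as a shift and turn from the pose measured when the call began; what a row does not reach only later rows make up. A row lasts 1/12 s, in which the tool goes at most 41.7 mm and 7.16 degrees, less where a joint would pass 70% of its speed; a pose out of reach is approached as far as the arm can. A call with a gripper value outside its range is refused whole. "fingers" is the finger opening in m, from 0 to 0.0854, set as the call begins (left out, the last holds). The fingers move at their own pace and stop on an object; "grip_force" is the grip in N (left out, the last holds). Time passes only in rows, so rows that repeat a pose let the fingers close. It gives the time, the measured TCP pose, the force and the opening at its end, in the units of the state.
- env.read_state(): the state, without advancing time (a new reading comes with each control period).
- env.read_camera(name): name is "side" or "top" or "wrist"; returns (picture, depth): 400x640x3 uint8, red, green, blue; 400x640 float32, mm along the optical axis (not along the pixel's ray), 0 where there is no reading.
- env.camera_info(name): a dict with "camera_matrix" (3x3 intrinsics, pixels), "R" (3x3) and "t" (3): a world point X has camera coordinates R X + t. Camera axes: x right, y down, z forward; pixel columns grow to the right and rows downward; lengths in mm; the calibration is good to about 2 mm. A picture is of the moment at which its call begins: read the wrist's pose just before it. camera_info takes no time and is no camera call; for the wrist camera it gives the pose at the moment of the call.
- env.hand_in(): hands the job in, once; it reports no verdict.
The state is a dict: "t": time; "joint_positions": joint angles; "joint_vel": joint speeds; "tau": joint torques, N m; "tcp_pos": TCP position; "tcp_rot": TCP orientation; "contact_force": force on the tool from outside, world axes, zero at the start; "torque": the same for the moment, N m; "opening": finger opening in mm.
Only numpy, scipy, OpenCV 4.12 (cv2) and the standard library are available. Lean on these libraries where they do the work, as an engineer would, in place of code of your own. Each camera call takes 0.05 s, during which the arm holds its last target. There are 200 camera calls.

TASK

Take the dry cell from its rest and load it into the white carrier of the data logger: tilted, flat end first, push the flat end back against the coil spring, then drop the nub end in behind the rigid end plate, so that the cell lies level and fully home on the carrier's floor. Use gentle force on cell and logger, feeling for the spring instead of jamming it to its stop, and leave the other things on the bench undisturbed.

Things in the scene. Friction and masses are not known exactly. Their poses are not given: they have to be found in the camera images.
- logger: Data logger, fixed: aluminium base plate (156 x 80 x 6 mm), grey electronics box (x +50 to +92 mm, top 40 mm up) and a white open cell carrier in front of it. Origin on the worktop under the bay's nominal middle; x runs along the bay from coil spring (robot side) to end plate, z up. The carrier is clamped in slots up to 12 mm either way along x; this offset is NOT measured: feel for it.
- bay (a point): Nominal centre of a seated cell, 38.5 mm above the worktop; axes as the logger's. Carrier floor 16.5 mm below it. Side cheeks (x -45 to -20 and +20 to +36 mm, tops 13 mm above the floor) leave 37 mm clear width for the 33 mm cell; between them the sides are open for fingers, the floor 24 mm wide and the base plate 16 mm lower.
- spring_front (a point): Nominal front of the relaxed spring button, 25.75 mm from the bay centre on -x, on the bay axis; really up to 12 mm either way along x, with the carrier. A steel ball-shaped button, radius 6 mm, on a coil spring; gives way in -x with 0.9 N per mm from zero. With the cell seated it is pressed 4 to 5 mm.
- stop_face (a point): Nominal front of the two rigid ribs beside the spring (tops 16 mm above the floor), which stop the cell when the spring is pressed 9 mm; shifts with the carrier. The carrier's back wall stands 6.25 mm behind it, 24 mm above the floor.
- end_plate_top (a point): Nominal point on the inner face of the rigid end plate, at its top edge, 22 mm above the carrier floor and 30.75 mm from the bay centre on +x; shifts with the carrier. Plate 4.75 mm thick, 26 mm wide. The seated nub presses on it 5.5 mm below this point.
- cell_center (a point): Centre of the dry cell: a cylinder 33 mm in diameter and 61.5 mm long over its nub (steel ends, grey sleeve, about 0.14 kg), lying level on its rest with its axis about 25 mm above the worktop. Its x axis runs along the cell towards the nub end.
- cell_nub (a point): Tip of the cell's nub (9.5 mm wide, 3 mm long), 30.75 mm from the centre.
- cell_flat (a point): Centre of the cell's flat end, 30.75 mm from the centre.
- cell_rest: Fixed grey rest (72 x 28 mm) with two low rails on which the cell lies, narrower than the cell, so fingers can pass on both sides down to the worktop. Origin on the worktop under its middle, x along the rails, towards the cell's nub at the start.
- weight: Bystander: small metal balance weight with a knob, 18 mm wide, 30 mm high. Origin at the centre of its underside.
- vial_a: Bystander: screw-cap sample vial, 21 mm wide, 49 mm high. Origin at the centre of its underside.
- vial_b: Bystander: screw-cap sample vial, 24 mm wide, 56 mm high. Origin at the centre of its underside.
- beaker: Bystander: small glass beaker, 50 mm wide, 60 mm high. Origin at the centre of its underside.
- bench_timer: Bystander: flat bench timer, 62 x 62 x 18 mm. Origin at the centre of its underside.
- dish: Bystander: round shallow dish, 65 mm wide, 16 mm high. Origin at the centre of its underside.
- marker: Bystander: marker pen lying down, 126 mm long. Origin at the centre of its underside.
There are look-alikes about, which are no part of the job. What is shaped like the part that bears cell_center but turquoise is not meant.

How it is judged (in metres and radians):
On the way:
1. the flat end is down in the carrier, at the spring, while the nub end is still raised (cell tilted by 5 degrees or more) (z of cell_flat in the frame of logger below 0.046 m and x of cell_flat in the frame of logger between -0.055 and -0.009 m and y of cell_flat in the frame of logger between -0.006 and 0.006 m and angle between cell_center's own x axis and vertical below 1.48 rad), for 0.05 s.
At the end, for the whole second after the job is handed in: The cell rests in the carrier, nub towards the end plate: axis level within 4 degrees and along the bay within 5 degrees, its centre and nub at seated height within 3 mm, within 4 mm sideways and 15 mm lengthwise of the nominal bay centre; still and released (z of cell_center in the frame of logger between 0.0355 and 0.0415 m and y of cell_center in the frame of logger between -0.004 and 0.004 m and x of cell_center in the frame of logger between -0.015 and 0.015 m and x of cell_nub in the frame of logger above 0.01 m and angle between cell_center's own x axis and vertical between 1.5 and 1.64 rad and angle between the x axis of cell_center and the x axis of logger, either way round below 0.09 rad and z of cell_nub in the frame of logger below 0.0415 m and linear speed of cell below 0.02 m/s); the robot touches nothing.
It fails at once if the cell is pressed on the logger (spring, stop, end plate or floor) with more than 25 N (contact force between cell and logger above 25 N).
It fails at once if the gripper pushes on the logger with more than 20 N (contact force between the arm and logger above 20 N).
It fails at once if the fingers push on the logger with more than 20 N (contact force between the fingers and logger above 20 N).
It fails at once if a bystander is moved by more than 20 mm (distance of any of weight, vial_a, vial_b, beaker, bench_timer, dish, marker from where it was at the start of the episode above 0.02 m).
It also fails if it takes over 48 s, if anything falls off the work surface, if the arm or the gripper's body presses on something with over 40 N, if the wrist force passes 120 N, or if a joint passes its speed limit or range.

## Working session

There is one attempt and no reset: what is moved stays moved. The work goes in short steps, Python scripts to look and compute and a tool call to move; the robot and the scene stay as the last step left them, time stands still between calls to the robot, and variables do not carry over. Pictures are saved under pics/ and viewed, about 8 in all and at most 12, crops included, and the job is handed in when it is done.

Besides the shell and the picture viewer there is one more tool, called by a JSON object that holds its "name" and its "arguments", one argument or row to a line. send_rows: Moves the arm, as the interface text tells. Its arguments: {"type":"object","properties":{"deltas":{"type":"array","items":{"type":"array","items":{"type":"array","items":{"type":"number"}}}},"fingers":{"type":"number"},"grip_force":{"type":"number"}},"required":["deltas"]}

```bash
ls; mkdir -p pics
python3 - <<'E'
from plant import env
import cv2,numpy as np,pickle
s=env.read_state();print(s['t'],s['tcp_pos'],s['tcp_rot'],s['opening'],s['contact_force'],env.grip_point_offset)
D={}
for n in('top','side'):
    i=env.camera_info(n);p,d=env.read_camera(n);D[n]=(p,d,i);print(n,i)
    cv2.imwrite(f'pics/{n}0.png',p[:,:,::-1])
pickle.dump(D,open('d0.pkl','wb'))
E
```

```text
pics
0.0 [ 187.33043795 -516.58638203  230.38902536] [-1.94760083e-04 -1.72960191e-01  9.84928354e-01  9.33517265e-04] 84.9896640147619 [ 0.28765123 -0.00879014 -0.58626449] 18.700000000000003
top {'camera_matrix': array([[496.45388467,   0.        , 317.01319991],
       [  0.        , 496.45388467, 201.76267346],
       [  0.        ,   0.        ,   1.        ]]), 'R': array([[ 3.11057889e-03, -9.99995092e-01, -3.74294937e-04],
       [-9.93906813e-01, -3.05040018e-03, -1.10181410e-01],
       [ 1.10179727e-01,  7.14742255e-04, -9.93911423e-01]]), 't': array([  44.98248035,  620.57489848, 1476.50964325])}
side {'camera_matrix': array([[413.32658818,   0.        , 317.01408797],
       [  0.        , 413.32658818, 190.94896571],
       [  0.        ,   0.        ,   1.        ]]), 'R': array([[ 0.83181808, -0.55484004, -0.01520572],
       [-0.33058695, -0.47323898, -0.81655198],
       [ 0.44585979,  0.68424951, -0.57707162]]), 't': array([-481.62384858,  264.33663297,  702.63889919])}
```

View pics/top0.png

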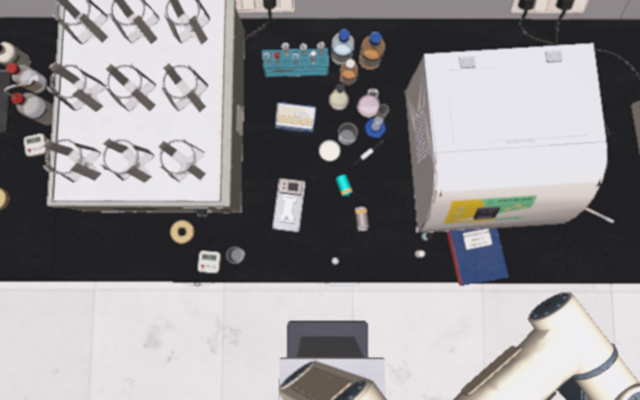

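View pics/side0.png

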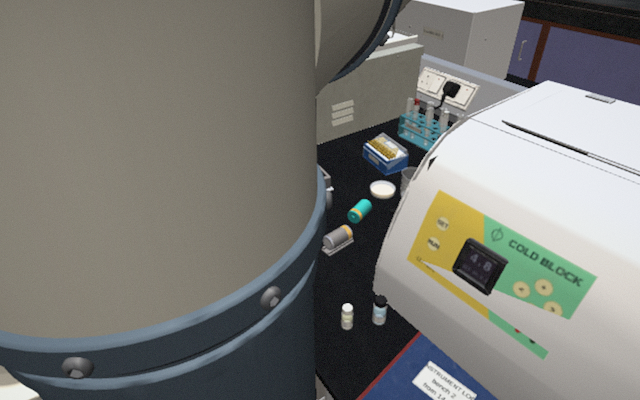

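```bash
cat > h.py <<'E'
from plant import env
import cv2,numpy as np
def ray(i,u,v,z):
    K,R,t=(np.array(i[k]) for k in('camera_matrix','R','t'))
    c=-R.T@t; d=R.T@np.linalg.inv(K)@np.array([u,v,1.])
    return c+d*(z-c[2])/d[2]
def proj(i,X):
    K,R,t=(np.array(i[k]) for k in('camera_matrix','R','t'))
    q=K@(R@np.array(X,float)+t); return q[:2]/q[2]
E
python3 - <<'E'
from h import *
i=env.camera_info('top')
for n,u,v,z in [('cell',362,218,25),('cellnear',363,229,25),('cellfar',361,207,25),('logger near',284,231,6),('logger far',294,180,40),('block',418,230,150),('weight',335,261,15),('vial',420,253,30),('turq',344,185,20),('beaker',236,255,30)]: print(n,ray(i,u,v,z).round())
w=env.camera_info('wrist');print(w, -w['R'].T@w['t'])
E
```

```text
cell [572. -90.  25.]
cellnear [538. -93.  25.]
cellfar [606. -88.  25.]
logger near [533. 148.   6.]
logger far [686. 117.  40.]
block [ 529. -235.  150.]
weight [441.  -8.  15.]
vial [ 466. -264.   30.]
turq [674. -36.  20.]
beaker [459. 291.  30.]
{'camera_matrix': array([[348.93699464,   0.        , 318.6473451 ],
       [  0.        , 348.93699464, 199.35930959],
       [  0.        ,   0.        ,   1.        ]]), 'R': array([[-0.3419076 ,  0.93973193,  0.00175831],
       [ 0.89286918,  0.32427264,  0.31246102],
       [ 0.29305942,  0.10840273, -0.94992896]]), 't': array([548.37592896, -39.93090073, 380.49208504])} [ 111.64017606 -543.62425367  372.95308685]
```

{"name": "send_rows", "arguments": {
  "deltas": [
    [[0.03,0.028,0.01,-0.06],[0.055,0.062,0.02,-0.12],[0.08,0.096,0.02,-0.18],[0.105,0.13,0.02,-0.24],[0.13,0.16,0.02,-0.28]]
  ]
}}

```text
t: 0.52
tcp_pos: [317.3, -355.3, 250.4]
tcp_rot: [-0.0, -0.032, 0.999, 0.001]
contact_force: [0.8, -1.2, -0.5]
opening: 85.8
```

{"name": "send_rows", "arguments": {
  "deltas": [
    [[0.015,0.04,0,0],[0.03,0.078,0,0],[0.045,0.116,0,0],[0.06,0.154,0,0],[0.075,0.19,0,0]]
  ]
}}

```text
t: 0.93
tcp_pos: [392.3, -163.1, 250.3]
tcp_rot: [-0.0, -0.032, 0.999, 0.001]
contact_force: [0.7, -1.3, -0.4]
opening: 85.3
```

{"name": "send_rows", "arguments": {
  "deltas": [
    [[0.02,0.035,0,0],[0.04,0.07,0,0],[0.06,0.105,0,0],[0.08,0.14,0,0],[0.08,0.14,0,0]]
  ]
}}

```text
t: 1.35
tcp_pos: [474.3, -18.2, 248.9]
tcp_rot: [-0.001, -0.034, 0.999, 0.002]
contact_force: [0.4, 0.3, -0.6]
opening: 85.3
```

Run:
```python
from h import *
import pickle
s=env.read_state();print(s['t'],s['tcp_pos'],s['tcp_rot'],s['joint_positions'])
i=env.camera_info('wrist');p,d=env.read_camera('wrist')
pickle.dump((p,d,i),open('w1.pkl','wb'));cv2.imwrite('pics/w1.png',p[:,:,::-1])
```

```text
1.35 [474.2816503  -18.17235881 248.86897948] [-8.36479078e-04 -3.43991844e-02  9.99406438e-01  1.66374718e-03] [ 0.29009925  0.10114466 -0.0357849  -0.00367645 -1.43464467 -1.79158309]
```

View pics/w1.png

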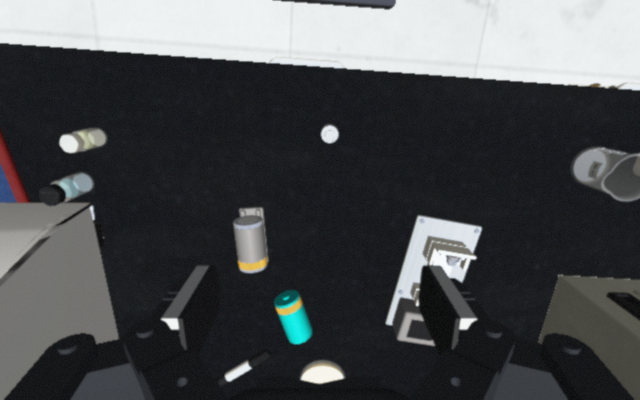

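```bash
cat >> h.py <<'E'
def cloud(p,d,i):
    K,R,t=(np.array(i[k]) for k in('camera_matrix','R','t'))
    v,u=np.indices(d.shape); q=np.stack([(u-K[0,2])*d/K[0,0],(v-K[1,2])*d/K[1,1],d],-1)
    X=(q-t)@R; X[d<=0]=np.nan; return X
def top_rect(X,p,box,z0,z1,name):
    m=(X[...,0]>box[0])&(X[...,0]<box[1])&(X[...,1]>box[2])&(X[...,1]<box[3])&(X[...,2]>z0)&(X[...,2]<z1)
    P=X[m]; r=cv2.minAreaRect(P[:,:2].astype(np.float32)); print(name,len(P),np.round(r[0],1),np.round(r[1],1),round(r[2],1),'z med/95',np.round(np.percentile(P[:,2],[50,95]),1)); return P
E
python3 - <<'E'
from h import *
import pickle
p,d,i=pickle.load(open('w1.pkl','rb'));X=cloud(p,d,i)
for uv in [(252,245),(252,222),(252,268),(253,211),(400,310),(415,330),(440,222),(300,230),(450,270),(330,133)]: print(uv,X[uv[1],uv[0]].round(1))
top_rect(X,p,(520,640,-130,-50),32,60,'cell')
top_rect(X,p,(500,720,80,200),3,9,'plate')
top_rect(X,p,(500,720,80,200),12,50,'carrier+box')
top_rect(X,p,(500,720,80,200),36,44,'box+')
E
```

```text
(252, 245) [566.1 -83.9  41.6]
(252, 222) [542.3 -85.7  33.2]
(252, 268) [594.8 -83.7  41.3]
(253, 211) [539.8 -89.5   5.3]
(400, 310) [651.1  96.7  23.6]
(415, 330) [665.7 113.1  41.2]
(440, 222) [538.6 132.9   5.1]
(300, 230) [ 5.626e+02 -3.320e+01 -2.000e-01]
(450, 270) [592.1 148.6  22.6]
(330, 133) [439.7  -7.5  30.3]
cell 1310 [571.7 -88.6] [59.2 30.7] 6.2 z med/95 [39.7 42.3]
plate 2833 [613.6 135. ] [ 80.3 155.7] 83.0 z med/95 [5.8 7.3]
carrier+box 2503 [621.5 127.6] [ 51.  133.2] 78.6 z med/95 [35.4 45. ]
box+ 1049 [621.4 127. ] [ 50. 132.] 79.7 z med/95 [40.  42.7]
```

{"name": "send_rows", "arguments": {
  "deltas": [
    [[0.02,0.03,0,-0.06],[0.04,0.06,0,-0.12],[0.06,0.09,-0.01,-0.18],[0.07,0.12,-0.03,-0.2],[0.07,0.12,-0.04,-0.2]]
  ]
}}

```text
t: 1.82
tcp_pos: [543.4, 102.9, 205.7]
tcp_rot: [-0.003, 0.065, 0.998, 0.001]
contact_force: [-1.6, -1.4, -0.7]
opening: 85.6
```

Run:
```python
from h import *
import pickle
s=env.read_state();print(s['t'],s['tcp_pos'],s['tcp_rot'],s['joint_positions'])
i=env.camera_info('wrist');p,d=env.read_camera('wrist')
pickle.dump((p,d,i),open('w2.pkl','wb'));cv2.imwrite('pics/w2.png',p[:,:,::-1])
```

```text
1.8167 [543.38513386 102.92156281 205.65497487] [-0.00292361  0.06539564  0.99785429  0.00129348] [ 0.46658682  0.27339108  0.06986185 -0.00530104 -1.37099656 -2.1672067 ]
```

View pics/w2.png

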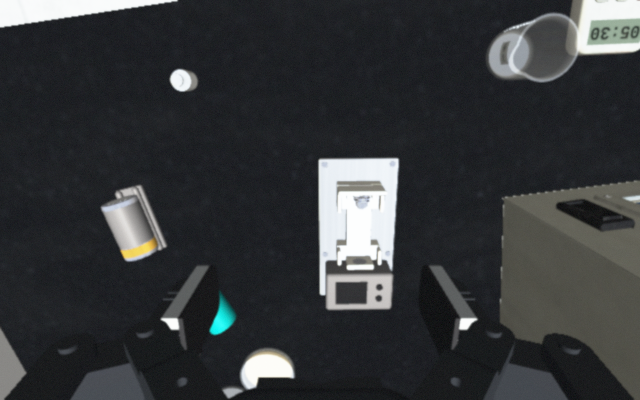

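```bash
python3 - <<'E'
from h import *
import pickle
p,d,i=pickle.load(open('w2.pkl','rb'));X=cloud(p,d,i)
B=(500,720,70,210)
P=top_rect(X,p,B,3,9,'plate');r=cv2.minAreaRect(P[:,:2].astype(np.float32));print(cv2.boxPoints(r).round(1))
a=np.radians(-7.2)
for k,(n,b) in enumerate({'plate':(3,9)}.items()):pass
ex=np.array([np.cos(a),np.sin(a)]);ey=np.array([-ex[1],ex[0]])
c=np.array(r[0]);m=(X[...,0]>B[0])&(X[...,0]<B[1])&(X[...,1]>B[2])&(X[...,1]<B[3])&(X[...,2]>3)
L=X[m];Q=np.stack([(L[:,:2]-c)@ex,(L[:,:2]-c)@ey,L[:,2]],1)
for lo,hi in [(3,9),(18,26),(30,37),(37.5,43),(43,50)]:
    q=Q[(Q[:,2]>lo)&(Q[:,2]<hi)];print(lo,hi,len(q),'x',np.percentile(q[:,0],[1,50,99]).round(1),'y',np.percentile(q[:,1],[1,50,99]).round(1))
# height map along x
for x in np.arange(-80,82,3):
    f=lambda y0,y1:(lambda s:f'{np.median(s):5.1f}' if len(s)>2 else '  -  ')(Q[(abs(Q[:,0]-x)<1.5)&(Q[:,1]>y0)&(Q[:,1]<y1),2])
    print(int(x),*[f(y,y+5) for y in range(-30,30,5)])
top_rect(X,p,(520,640,-140,-40),32,60,'cell')
E
python3 -c "
import cv2;p=cv2.imread('pics/w2.png');cv2.imwrite('pics/c2.png',cv2.resize(p[150:320,300:420],None,fx=4.5,fy=3.5,interpolation=2)[:600])"
```

```text
plate 4941 [614.  135.3] [ 79.9 155.4] 83.0 z med/95 [5.8 7.2]
[[532.  105.1]
 [686.2  86.1]
 [696.  165.5]
 [541.8 184.5]]
3 9 4941 x [-77.1 -29.3  65.2] y [-39.7 -11.4  39. ]
18 26 1859 x [-55.8  -5.5  33.4] y [-30.5  -0.7  28.5]
30 37 707 x [-55.9  19.6  37.6] y [-32.9  -0.7  31.5]
37.5 43 2581 x [-55.7  49.1  72.9] y [-32.9  -0.4  32.8]
43 50 416 x [-55.9 -52.1  24.7] y [-21.5  -0.6  20.4]
-80   -     -   287.7 288.7 285.5 285.9 278.9 265.3 264.5 285.1 279.6 271.3
-77 282.7 284.3   6.9   4.6   5.3 271.0 263.5 259.5 266.5 283.4 278.5 278.9
-74 279.1 142.5   6.6   5.8   6.0   6.2 247.3 256.6 243.4 267.5 271.6   6.2
-71   5.8   6.1   6.0   5.6   5.6   6.0 245.0   6.2 270.6 271.8 272.1   6.2
-68   5.7   6.0   5.6   5.6   5.9   6.1 242.7   5.9 270.9 272.5 274.2   6.4
-65   6.1   5.9   6.1   5.9   6.1   5.6 240.5   5.6 270.8 272.3 274.1 274.7
-62   5.4   5.7   5.9   6.5   5.7   5.5 236.9   5.6 270.7 272.0   7.0   5.9
-59   5.7   6.1   5.7   6.2   5.6   5.8 236.6   5.7 269.9   5.6   5.8   6.3
-56   5.7  19.5  27.2  27.2  27.0  27.3 229.5  27.9  27.6  26.6   9.0   6.1
-53   6.3  27.5  45
[... 2728 characters left out ...]
0.3  40.5  40.3  39.7  40.0  40.1  40.2
58  40.2  40.4  40.7  40.6  40.5  40.7  40.7  40.8  39.8  41.1  41.0  39.8
61  39.9  40.1  40.2  40.3  40.8  40.5  40.4  40.9  40.1  40.3  41.8  40.2
64  39.8  40.2  40.3  40.4  40.6  40.3  40.5  40.4  40.2  39.8  39.7  39.7
67  39.8  40.0  39.7  40.0  40.0  40.3  39.9  39.9  39.8  39.9  40.1  39.9
70  39.8  39.8  39.8  39.7  39.8  39.7  40.0  39.8  39.6  40.0  39.5  40.3
73  39.5  39.5  39.6  39.2  39.0  39.5  39.3  39.7  39.1  39.9  39.3  39.4
76   -     -     -     -     -     -     -     -     -     -     -     -  
79   -     -     -     -     -     -     -     -     -     -     -     -  
cell 1784 [571.7 -87.2] [58.5 30.9] 7.1 z med/95 [39.8 42.2]
```

View pics/c2.png

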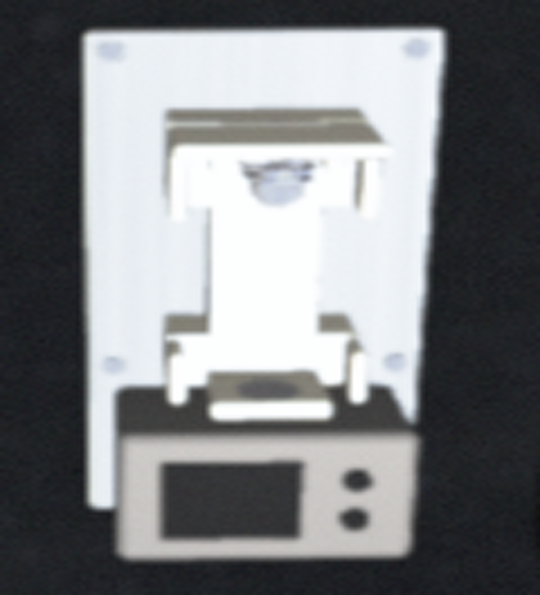

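{"name": "send_rows", "arguments": {
  "deltas": [
    [[0.007,-0.038,0,0.05],[0.014,-0.076,0,0.1],[0.021,-0.114,0,0.15],[0.028,-0.152,-0.01,0.2],[0.0358,-0.1897,-0.02,0.246]]
  ]
}}

```text
t: 2.28
tcp_pos: [577.0, -92.0, 185.5]
tcp_rot: [-0.004, -0.059, 0.998, -0.0]
contact_force: [0.9, 0.6, 0.8]
opening: 85.3
```

{"name": "send_rows", "arguments": {
  "deltas": [
    [[0,0,-0.03,0],[0,0,-0.06,0],[0,0,-0.08,0],[0,0,-0.08,0]]
  ]
}}

```text
t: 2.62
tcp_pos: [573.1, -93.6, 101.3]
tcp_rot: [-0.008, -0.058, 0.998, 0.0]
contact_force: [-0.7, -0.1, -1.0]
opening: 85.7
```

Run:
```python
from h import *
import pickle
s=env.read_state();print(s['t'],s['tcp_pos'],s['tcp_rot'],s['joint_positions'],s['contact_force'])
i=env.camera_info('wrist');p,d=env.read_camera('wrist')
pickle.dump((p,d,i),open('w3.pkl','wb'));cv2.imwrite('pics/w3.png',p[:,:,::-1])
X=cloud(p,d,i);top_rect(X,p,(520,640,-125,-50),32,50,'cell')
```

```text
2.6167 [573.06530345 -93.56443592 101.33657246] [-8.01363356e-03 -5.75834245e-02  9.98308530e-01  1.03862332e-04] [ 1.06660429e-01  3.95345265e-01 -2.94756726e-02 -1.08235540e-03
 -1.16197359e+00 -1.56178425e+00] [-0.72844998 -0.13254248 -0.9990539 ]
cell 4092 [571.9 -88.9] [59.3 30.8] 7.3 z med/95 [39.9 42.1]
```

View pics/w3.png

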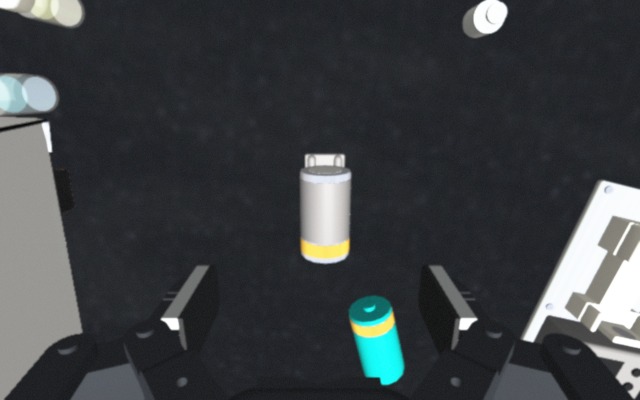

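{"name": "send_rows", "arguments": {
  "deltas": [
    [[0.0063,0.0056,-0.01,0.01],[0.0063,0.0056,-0.03,0.01],[0.0063,0.0056,-0.055,0.01],[0.0063,0.0056,-0.07,0.01],[0.0063,0.0056,-0.075,0.01]]
  ]
}}

```text
t: 3.08
tcp_pos: [580.8, -87.6, 28.1]
tcp_rot: [-0.007, -0.064, 0.998, -0.0]
contact_force: [-1.4, -0.6, 0.0]
opening: 85.2
```

{"name": "send_rows", "arguments": {
  "deltas": [
    [[0,0,0,0]]
  ],
  "fingers": 0.055
}}

```text
t: 3.17
tcp_pos: [581.2, -87.5, 28.2]
tcp_rot: [-0.007, -0.064, 0.998, -0.001]
contact_force: [0.4, 0.5, 0.6]
opening: 75.4
```

{"name": "send_rows", "arguments": {
  "deltas": [
    [[-0.0018,-0.0005,-0.012,0],[-0.0018,-0.0005,-0.022,0],[-0.0018,-0.0005,-0.023,0],[-0.0018,-0.0005,-0.023,0]]
  ]
}}

```text
t: 3.5
tcp_pos: [579.6, -88.0, 5.5]
tcp_rot: [-0.007, -0.064, 0.998, -0.001]
contact_force: [-0.0, 0.6, 0.1]
opening: 54.8
```

{"name": "send_rows", "arguments": {
  "deltas": [
    [[0,0,0,0],[0,0,0,0],[0,0,0,0],[0,0,0,0]]
  ],
  "fingers": 0.02,
  "grip_force": 22
}}

```text
t: 3.83
tcp_pos: [580.7, -88.5, 6.8]
tcp_rot: [-0.006, -0.064, 0.998, -0.001]
contact_force: [1.2, -2.6, 4.1]
opening: 31.7
```

{"name": "send_rows", "arguments": {
  "deltas": [
    [[0,0,0,0],[0,0,0.005,0],[0,0,0.02,0],[0,0,0.045,0],[0,0,0.07,0]]
  ]
}}

```text
t: 4.25
tcp_pos: [579.4, -88.1, 76.6]
tcp_rot: [-0.007, -0.064, 0.998, -0.001]
contact_force: [-0.2, 0.3, -1.2]
opening: 32.2
```

{"name": "send_rows", "arguments": {
  "deltas": [
    [[0,0,0.03,-0.05],[0.0,0.03,0.035,-0.11],[0.0,0.068,0.035,-0.17],[0,0.105,0.035,-0.21],[0,0.14,0.035,-0.24]]
  ]
}}

```text
t: 4.67
tcp_pos: [578.7, 53.7, 111.7]
tcp_rot: [-0.008, 0.057, 0.998, 0.0]
contact_force: [0.5, 0.5, -1.3]
opening: 32.5
```

Run:
```python
from h import *
import pickle
s=env.read_state();print(s['t'],s['tcp_pos'],s['tcp_rot'],s['opening'],s['contact_force'],s['torque'])
i=env.camera_info('wrist');p,d=env.read_camera('wrist')
pickle.dump((p,d,i),open('w4.pkl','wb'));cv2.imwrite('pics/w4.png',p[:,:,::-1])
```

```text
4.6667 [578.70006249  53.73651336 111.66124114] [-7.63754550e-03  5.70715163e-02  9.98340783e-01  4.36220006e-04] 32.537280809955234 [ 0.4856709   0.45442077 -1.3415433 ] [ 0.05802704 -0.16056485  0.00631452]
```

View pics/w4.png

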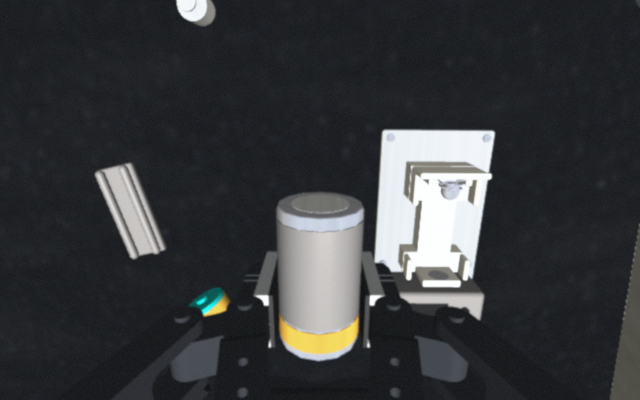

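```bash
cat >> h.py <<'E'
def cellpose(p,d,i,s,half=14,lo=-60,hi=40,show=True):
    """cell pose in gripper-fixed frame: ridge (top line) of the cell; u along tool -x(hand fwd), z rel. to TCP"""
    X=cloud(p,d,i); w,x,y,z=s['tcp_rot']; yaw=np.arctan2(-2*x*y,y*y-x*x)
    f=np.array([np.cos(yaw),np.sin(yaw)]);l=np.array([-f[1],f[0]]);r=X-np.array(s['tcp_pos'])
    a=r[...,:2]@f;b=r[...,:2]@l;h=r[...,2]
    m=(abs(b)<5)&(a>lo)&(a<hi)&(h>0)&(h<60)
    A,H=a[m],h[m]
    bins=np.arange(lo,hi,4);rows=[(c+2,np.percentile(H[(A>=c)&(A<c+4)],80)) for c in bins if ((A>=c)&(A<c+4)).sum()>8]
    if show: print('yaw',np.degrees(yaw).round(2),'a range',np.percentile(A,[.5,99.5]).round(1));print([(int(q),round(float(v),1)) for q,v in rows])
    return np.array(rows)
E
python3 - <<'E'
from h import *
import pickle
p,d,i=pickle.load(open('w4.pkl','rb'));s=env.read_state()
cellpose(p,d,i,s)
# logger
X=cloud(p,d,i);B=(500,720,70,210)
m=(X[...,0]>B[0])&(X[...,0]<B[1])&(X[...,1]>B[2])&(X[...,1]<B[3])&(X[...,2]>1)
a=np.radians(-7.0);ex=np.array([np.cos(a),np.sin(a)]);ey=np.array([-ex[1],ex[0]]);L=X[m];c=np.array([604.3,136.5])
Q=np.stack([(L[:,:2]-c)@ex,(L[:,:2]-c)@ey,L[:,2]],1)
q=Q[(Q[:,2]>40)&(Q[:,2]<48)&(abs(Q[:,1])<14)]
print('wall',np.percentile(q[q[:,0]<-35][:,0],[1,50,99]).round(1),'plate',np.percentile(q[(q[:,0]>20)&(q[:,0]<40)&(q[:,2]>42)][:,0],[1,20,50,80,99]).round(1), 'platey',np.percentile(q[(q[:,0]>25)&(q[:,0]<40)&(q[:,2]>42)][:,1],[1,99]).round(1))
q=Q[(Q[:,2]>20)&(Q[:,2]<24)&(abs(Q[:,0])<15)];print('floor y',np.percentile(q[:,1],[1,99]).round(1))
b=Q[(Q[:,0]>-40)&(Q[:,0]<-22)&(abs(Q[:,1])<6)&(Q[:,2]>36)];print('button',np.percentile(b[:,0],[1,50,99]).round(1),b[:,2].max().round(1),np.median(b[:,1]).round(1))
E
```

```text
yaw -6.41 a range [-38.   20.2]
[(-38, 32.6), (-34, 34.8), (-30, 35.2), (-26, 35.1), (-22, 35.1), (-18, 35.2), (-14, 35.1), (-10, 35.1), (-6, 35.0), (-2, 35.0), (2, 35.0), (6, 35.0), (10, 34.9), (14, 34.9), (18, 34.8), (22, 34.0)]
wall [-46.2 -43.6 -35.3] plate [29.3 30.1 31.4 33.2 34.6] platey [-13.   12.5]
floor y [-12.2  11.4]
button [-39.4 -34.3 -28.2] 47.5 -1.5
```

{"name": "send_rows", "arguments": {
  "deltas": [
    [[0.015,0.03,0,-0.01],[0.03,0.06,0,-0.01],[0.0372,0.081,-0.01,-0.01],[0.0372,0.081,-0.03,-0.01],[0.0372,0.081,-0.045,-0.01]]
  ]
}}

```text
t: 5.13
tcp_pos: [615.6, 142.3, 64.7]
tcp_rot: [-0.008, 0.06, 0.998, 0.002]
contact_force: [-0.3, -0.8, -1.1]
opening: 32.6
```

{"name": "send_rows", "arguments": {
  "deltas": [
    [[0,0,0,0],[0,0,0,0]]
  ]
}}

```text
t: 5.3
tcp_pos: [614.5, 142.2, 63.5]
tcp_rot: [-0.01, 0.06, 0.998, 0.001]
contact_force: [-0.2, 0.1, -0.4]
opening: 32.5
```

{"name": "send_rows", "arguments": {
  "deltas": [
    [[0.0014,-0.0037,0,0],[0.0014,-0.0074,-0.006,0],[0.0014,-0.0074,-0.0115,0],[0.0014,-0.0074,-0.0115,0],[0.0014,-0.0074,-0.0115,0]]
  ]
}}

```text
t: 5.72
tcp_pos: [615.7, 134.5, 51.8]
tcp_rot: [-0.01, 0.06, 0.998, 0.001]
contact_force: [-0.6, -0.5, -1.1]
opening: 32.4
```

Run:
```python
from h import *
import pickle
s=env.read_state();i=env.camera_info('wrist');p,d=env.read_camera('wrist')
pickle.dump((p,d,i),open('w5.pkl','wb'));cv2.imwrite('pics/w5.png',p[:,:,::-1])
print(s['t'],s['tcp_pos'],s['tcp_rot'],s['contact_force'])
cellpose(p,d,i,s)
X=cloud(p,d,i);a=np.radians(-7.0);ex=np.array([np.cos(a),np.sin(a)]);ey=np.array([-ex[1],ex[0]]);c=np.array([603.7,136.3])
q=(X[...,:2]-c);x=q@ex;y=q@ey;z=X[...,2]
m=(z>42)&(z<49)&(abs(y)<22)&(x<-30)&(x>-60);print('wall',np.percentile(x[m],[1,50,99]).round(1),np.percentile(y[m],[1,99]).round(1))
t=np.array(s['tcp_pos'][:2])-c;print('tcp in carrier',t@ex,t@ey)
```

```text
5.7167 [615.66943336 134.47562398  51.8120524 ] [-0.01010027  0.06008759  0.99814139  0.00111156] [-0.58000014 -0.47464271 -1.092872  ]
yaw -6.89 a range [-38.3  19.9]
[(-38, 33.3), (-34, 35.1), (-30, 35.4), (-26, 35.4), (-22, 35.2), (-18, 35.2), (-14, 35.2), (-10, 35.2), (-6, 35.2), (-2, 35.1), (2, 35.1), (6, 34.9), (10, 35.0), (14, 34.9), (18, 34.6), (22, 33.7)]
wall [-45.4 -42.8 -30.5] [-20.8  21. ]
tcp in carrier 12.102550526253589 -0.3520704177981627
```

View pics/w5.png

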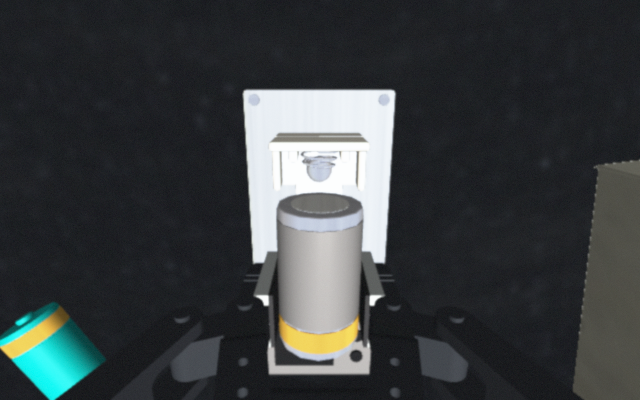

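{"name": "send_rows", "arguments": {
  "deltas": [
    [[0,0,-0.004,0],[0,0,-0.007,0],[0,0,-0.009,0],[0,0,-0.0105,0],[0,0,-0.0105,0]]
  ],
  "grip_force": 20
}}

```text
t: 6.18
tcp_pos: [615.8, 134.7, 41.9]
tcp_rot: [-0.01, 0.06, 0.998, 0.001]
contact_force: [-1.6, -0.6, 1.6]
opening: 32.4
```

{"name": "send_rows", "arguments": {
  "deltas": [
    [[0,0,-0.0008,0],[0,0,-0.0015,0]]
  ]
}}

```text
t: 6.35
tcp_pos: [615.9, 134.7, 41.4]
tcp_rot: [-0.01, 0.06, 0.998, 0.001]
contact_force: [-4.9, 0.3, 9.3]
opening: 32.3
```

{"name": "send_rows", "arguments": {
  "deltas": [
    [[0,0,-0.0008,0],[0,0,-0.0015,0]]
  ]
}}

```text
t: 6.52
tcp_pos: [615.9, 134.7, 41.2]
tcp_rot: [-0.009, 0.059, 0.998, 0.001]
contact_force: [-6.4, -0.1, 10.6]
opening: 32.3
```

{"name": "send_rows", "arguments": {
  "deltas": [
    [[0,0,-0.0012,0],[0,0,-0.0018,0]]
  ]
}}

```text
t: 6.68
tcp_pos: [615.9, 134.7, 41.2]
tcp_rot: [-0.009, 0.059, 0.998, 0.001]
contact_force: [-6.9, 0.5, 13.0]
opening: 32.3
```

```bash
cat > chk.py <<'E'
from h import *
s=env.read_state();i=env.camera_info('wrist');p,d=env.read_camera('wrist')
print(round(s['t'],2),s['tcp_pos'].round(1),s['contact_force'].round(1),s['torque'].round(2))
r=cellpose(p,d,i,s)
k=(r[:,0]>-34)&(r[:,0]<16);c=np.polyfit(r[k,0],r[k,1],1);print('tilt deg',np.degrees(np.arctan(c[0])).round(2))
c=np.array([603.7,136.3]);a=np.radians(-7.0);ex=np.array([np.cos(a),np.sin(a)]);t=np.array(s['tcp_pos'][:2])-c;print('X,Y',(t@ex).round(1),(t@[-ex[1],ex[0]]).round(1))
import sys
if len(sys.argv)>1: cv2.imwrite(sys.argv[1],p[:,:,::-1])
E
python3 chk.py
```

```text
6.68 [615.9 134.7  41.2] [-6.9  0.5 13. ] [ 0.04  2.27 -0.03]
yaw -6.78 a range [-57.6  19.4]
[(-58, 4.9), (-54, 5.4), (-50, 5.1), (-46, 4.1), (-42, 2.9), (-38, 33.0), (-34, 34.5), (-30, 34.7), (-26, 34.8), (-22, 34.8), (-18, 35.0), (-14, 35.0), (-10, 35.1), (-6, 35.0), (-2, 35.1), (2, 35.2), (6, 35.2), (10, 35.3), (14, 35.4), (18, 35.1), (22, 34.1)]
tilt deg 0.75
X,Y 12.3 -0.1
```

{"name": "send_rows", "arguments": {
  "deltas": [
    [[0,0,-0.0018,0],[0,0,-0.002,0],[0,0,-0.002,0],[0,0,-0.002,0]]
  ]
}}

```text
t: 7.07
tcp_pos: [615.9, 134.7, 41.2]
tcp_rot: [-0.008, 0.059, 0.998, 0.001]
contact_force: [-7.1, 0.6, 11.5]
opening: 32.5
```

{"name": "send_rows", "arguments": {
  "deltas": [
    [[0,0,-0.002,0],[0,0,-0.0023,0],[0,0,-0.0023,0]]
  ]
}}

```text
t: 7.32
tcp_pos: [615.9, 134.6, 41.0]
tcp_rot: [-0.008, 0.059, 0.998, 0.001]
contact_force: [-8.0, -0.4, 12.7]
opening: 32.3
```

{"name": "send_rows", "arguments": {
  "deltas": [
    [[0,0,-0.0012,0],[0,0,-0.0012,0],[0,0,-0.0012,0]]
  ],
  "fingers": 0.0322
}}

```text
t: 7.57
tcp_pos: [615.9, 134.6, 41.2]
tcp_rot: [-0.007, 0.058, 0.998, 0.001]
contact_force: [-5.1, -0.7, 7.6]
opening: 32.4
```

{"name": "send_rows", "arguments": {
  "deltas": [
    [[0,0,-0.0012,0],[0,0,-0.0012,0],[0,0,-0.0012,0]]
  ],
  "fingers": 0.0326
}}

```text
t: 7.82
tcp_pos: [615.7, 134.5, 40.8]
tcp_rot: [-0.007, 0.058, 0.998, 0.001]
contact_force: [-4.2, -0.2, 5.7]
opening: 32.4
```

{"name": "send_rows", "arguments": {
  "deltas": [
    [[0,0,-0.0012,0],[0,0,-0.0014,0],[0,0,-0.0016,0]]
  ],
  "fingers": 0.0327
}}

```text
t: 8.07
tcp_pos: [615.4, 134.5, 39.1]
tcp_rot: [-0.007, 0.058, 0.998, 0.001]
contact_force: [-3.9, -0.6, 2.9]
opening: 32.7
```

{"name": "send_rows", "arguments": {
  "deltas": [
    [[0,0,-0.0012,0],[0,0,-0.0014,0],[0,0,-0.0016,0]]
  ],
  "fingers": 0.0328
}}

```text
t: 8.32
tcp_pos: [615.3, 134.6, 37.0]
tcp_rot: [-0.008, 0.058, 0.998, 0.001]
contact_force: [-3.3, 0.9, 0.9]
opening: 33.1
```

```bash
python3 chk.py
```

```text
8.32 [615.3 134.6  37. ] [-3.3  0.9  0.9] [ 0.14  0.69 -0.04]
yaw -6.69 a range [-57.1  15. ]
[(-58, 8.7), (-54, 9.6), (-50, 9.3), (-46, 8.2), (-42, 27.3), (-38, 28.6), (-34, 29.9), (-30, 30.7), (-26, 31.4), (-22, 32.3), (-18, 33.2), (-14, 33.9), (-10, 34.8), (-6, 35.5), (-2, 36.3), (2, 37.1), (6, 38.0), (10, 38.7), (14, 38.8)]
tilt deg 10.94
X,Y 11.7 -0.3
```

{"name": "send_rows", "arguments": {
  "deltas": [
    [[0,0,-0.001,0],[0,0,-0.002,0],[0,0,-0.0025,0],[0,0,-0.003,0]]
  ]
}}

```text
t: 8.7
tcp_pos: [615.1, 134.6, 33.9]
tcp_rot: [-0.008, 0.058, 0.998, 0.001]
contact_force: [-3.6, 0.3, 2.4]
opening: 32.8
```

{"name": "send_rows", "arguments": {
  "deltas": [
    [[0,0,0,0],[0,0,0,0]]
  ],
  "fingers": 0.03
}}

```text
t: 8.87
tcp_pos: [615.1, 134.6, 33.9]
tcp_rot: [-0.008, 0.058, 0.998, 0.001]
contact_force: [-3.4, 0.6, 1.7]
opening: 32.4
```

```bash
python3 chk.py
```

```text
8.87 [615.1 134.6  33.9] [-3.4  0.6  1.7] [ 0.18  0.87 -0.02]
yaw -6.68 a range [-56.9  11.1]
[(-58, 11.4), (-54, 12.5), (-50, 12.4), (-46, 11.2), (-42, 23.1), (-38, 25.0), (-34, 26.7), (-30, 27.9), (-26, 29.2), (-22, 30.6), (-18, 32.1), (-14, 33.3), (-10, 34.7), (-6, 36.1), (-2, 37.4), (2, 38.9), (6, 40.1), (10, 41.0)]
tilt deg 18.49
X,Y 11.5 -0.3
```

{"name": "send_rows", "arguments": {
  "deltas": [
    [[-0.001,0.0001,0,0],[-0.002,0.0002,0,0],[-0.0025,0.0003,0,0],[-0.0025,0.0003,0,0]]
  ]
}}

```text
t: 9.25
tcp_pos: [613.2, 134.9, 34.0]
tcp_rot: [-0.007, 0.058, 0.998, 0.001]
contact_force: [1.9, -0.4, -1.6]
opening: 32.1
```

{"name": "send_rows", "arguments": {
  "deltas": [
    [[-0.001,0.0001,0,0],[-0.002,0.0002,0,0],[-0.0025,0.0003,0,0],[-0.0025,0.0003,0,0]]
  ]
}}

```text
t: 9.58
tcp_pos: [611.1, 135.2, 34.2]
tcp_rot: [-0.007, 0.058, 0.998, 0.001]
contact_force: [2.8, -0.4, -0.7]
opening: 32.5
```

```bash
python3 chk.py
```

```text
9.58 [611.1 135.2  34.2] [ 2.8 -0.4 -0.7] [-0.26 -1.23  0.06]
yaw -6.67 a range [-52.9  11.1]
[(-54, 11.0), (-50, 12.3), (-46, 11.6), (-42, 22.7), (-38, 25.1), (-34, 26.3), (-30, 27.8), (-26, 29.1), (-22, 30.6), (-18, 31.9), (-14, 33.2), (-10, 34.6), (-6, 36.1), (-2, 37.4), (2, 39.0), (6, 40.3), (10, 41.1)]
tilt deg 18.88
X,Y 7.5 -0.2
```

{"name": "send_rows", "arguments": {
  "deltas": [
    [[-0.001,0.0001,0,0],[-0.0015,0.0002,0,0],[-0.0015,0.0002,0,0]]
  ]
}}

```text
t: 9.88
tcp_pos: [609.9, 135.4, 34.3]
tcp_rot: [-0.006, 0.058, 0.998, 0.001]
contact_force: [4.6, -0.9, -2.0]
opening: 32.1
```

{"name": "send_rows", "arguments": {
  "deltas": [
    [[-0.001,0.0001,0,0],[-0.0015,0.0002,0,0],[-0.0015,0.0002,0,0]]
  ]
}}

```text
t: 10.13
tcp_pos: [608.7, 135.5, 34.5]
tcp_rot: [-0.006, 0.058, 0.998, 0.001]
contact_force: [4.6, -1.3, -1.8]
opening: 32.3
```

{"name": "send_rows", "arguments": {
  "deltas": [
    [[-0.0005,0.0001,0,0],[-0.0008,0.0001,0,0],[-0.0008,0.0001,0,0]]
  ]
}}

```text
t: 10.38
tcp_pos: [608.4, 135.6, 34.7]
tcp_rot: [-0.005, 0.058, 0.998, 0.001]
contact_force: [5.6, -1.5, -3.5]
opening: 32.5
```

```bash
python3 chk.py
```

```text
10.38 [608.4 135.6  34.7] [ 5.6 -1.5 -3.5] [-0.55 -2.01 -0.01]
yaw -6.65 a range [-50.2  11. ]
[(-50, 11.2), (-46, 11.6), (-42, 22.4), (-38, 24.6), (-34, 26.1), (-30, 27.5), (-26, 28.9), (-22, 30.4), (-18, 31.9), (-14, 33.2), (-10, 34.8), (-6, 36.1), (-2, 37.5), (2, 39.0), (6, 40.2), (10, 41.0)]
tilt deg 19.14
X,Y 4.8 -0.1
```

Run:
```python
from h import *
import pickle
s=env.read_state();i=env.camera_info('wrist');p,d=env.read_camera('wrist')
print(s['contact_force'].round(1));cv2.imwrite('pics/w6.png',p[60:400,180:460,::-1])
X=cloud(p,d,i);w,x,y,z=s['tcp_rot'];yaw=np.arctan2(-2*x*y,y*y-x*x)
f=np.array([np.cos(yaw),np.sin(yaw)]);l=np.array([-f[1],f[0]]);r=X-np.array(s['tcp_pos'])
a=r[...,:2]@f;b=r[...,:2]@l;h=r[...,2]
for u in (319,):
  for v in range(110,340,4):
    print(v,a[v,u].round(1),h[v,u].round(1),end=' | ')
```

```text
[ 6.2 -0.7 -3.2]
110 -69.5 -27.9 | 114 -67.5 -29.3 | 118 -65.6 -30.0 | 122 -63.9 -27.6 | 126 -62.0 -28.1 | 130 -60.0 -28.3 | 134 -57.9 -29.8 | 138 -56.1 -29.0 | 142 -54.1 -29.0 | 146 -52.1 -29.2 | 150 -50.3 -28.2 | 154 -50.2 -17.8 | 158 -50.2 -7.7 | 162 -50.0 0.1 | 166 -50.1 8.4 | 170 -49.2 11.4 | 174 -47.3 10.0 | 178 -46.7 14.0 | 182 -43.7 8.9 | 186 -43.1 12.4 | 190 -40.6 9.4 | 194 -42.5 21.4 | 198 -41.6 23.4 | 202 -39.9 22.8 | 206 -38.5 23.2 | 210 -37.3 24.3 | 214 -36.4 25.9 | 218 -34.8 25.7 | 222 -33.5 26.3 | 226 -31.7 25.8 | 230 -30.5 26.5 | 234 -29.5 27.8 | 238 -27.8 27.7 | 242 -26.5 28.1 | 246 -25.2 28.8 | 250 -24.2 29.9 | 254 -22.6 29.9 | 258 -21.0 29.9 | 262 -20.0 31.0 | 266 -18.5 31.2 | 270 -17.0 31.4 | 274 -15.9 32.3 | 278 -14.8 33.1 | 282 -14.0 34.5 | 286 -12.1 34.0 | 290 -9.4 32.4 | 294 -9.2 34.7 | 298 -7.7 34.9 | 302 -6.8 36.0 | 306 -6.0 37.3 | 310 -4.0 36.7 | 314 -2.5 37.0 | 318 -0.9 37.1 | 322 -0.2 38.4 | 326 0.9 39.2 | 330 2.7 39.0 | 334 4.3 39.2 | 338 5.3 40.0 |
```

View pics/w6.png

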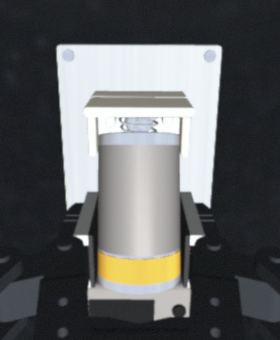

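{"name": "send_rows", "arguments": {
  "deltas": [
    [[0,0,-0.001,0],[0,0,-0.002,0],[0,0,-0.003,0],[0,0,-0.003,0]]
  ]
}}

```text
t: 10.82
tcp_pos: [609.6, 135.7, 33.0]
tcp_rot: [-0.004, 0.058, 0.998, 0.001]
contact_force: [4.6, -2.6, 3.5]
opening: 32.0
```

{"name": "send_rows", "arguments": {
  "deltas": [
    [[0,0,-0.001,0],[0,0,-0.0015,0],[0,0,-0.0015,0]]
  ]
}}

```text
t: 11.07
tcp_pos: [610.2, 135.9, 32.1]
tcp_rot: [-0.003, 0.058, 0.998, 0.002]
contact_force: [5.6, -1.1, 4.0]
opening: 32.4
```

{"name": "send_rows", "arguments": {
  "deltas": [
    [[0,0,-0.001,0],[0,0,-0.0015,0],[0,0,-0.0015,0]]
  ]
}}

```text
t: 11.32
tcp_pos: [610.5, 136.1, 30.7]
tcp_rot: [-0.003, 0.058, 0.998, 0.002]
contact_force: [4.5, -0.6, 3.6]
opening: 32.3
```

```bash
python3 chk.py
```

```text
11.32 [610.5 136.1  30.7] [ 4.5 -0.6  3.6] [-0.26 -1.58  0.02]
yaw -6.61 a range [-52.2  11.4]
[(-54, 11.8), (-50, 15.5), (-46, 15.5), (-42, 23.5), (-38, 25.4), (-34, 26.8), (-30, 28.2), (-26, 29.6), (-22, 30.8), (-18, 32.2), (-14, 33.5), (-10, 34.8), (-6, 36.2), (-2, 37.5), (2, 38.9), (6, 40.1), (10, 40.9), (38, 9.7)]
tilt deg 18.04
X,Y 6.7 0.6
```

{"name": "send_rows", "arguments": {
  "deltas": [
    [[-0.0015,-0.0002,0.0005,0],[-0.003,-0.0004,0.0005,0],[-0.003,-0.0004,0.0005,0]]
  ]
}}

```text
t: 11.62
tcp_pos: [608.1, 136.3, 31.3]
tcp_rot: [-0.002, 0.058, 0.998, 0.002]
contact_force: [7.5, 0.1, 2.0]
opening: 31.7
```

{"name": "send_rows", "arguments": {
  "deltas": [
    [[-0.0005,0,-0.001,0],[-0.0007,0,-0.002,0],[-0.0007,0,-0.002,0]]
  ]
}}

```text
t: 11.87
tcp_pos: [608.5, 136.5, 29.8]
tcp_rot: [-0.001, 0.057, 0.998, 0.003]
contact_force: [7.6, -1.3, 4.6]
opening: 32.3
```

```bash
python3 chk.py
```

```text
11.87 [608.5 136.5  29.8] [ 7.6 -1.3  4.6] [-0.4  -2.11  0.02]
yaw -6.59 a range [-50.2  11.9]
[(-50, 15.9), (-46, 16.5), (-42, 24.3), (-38, 26.2), (-34, 27.4), (-30, 28.8), (-26, 30.0), (-22, 31.2), (-18, 32.5), (-14, 33.7), (-10, 34.9), (-6, 36.3), (-2, 37.4), (2, 38.8), (6, 40.0), (10, 40.7), (14, 40.3)]
tilt deg 16.03
X,Y 4.7 0.8
```

{"name": "send_rows", "arguments": {
  "deltas": [
    [[-0.0004,-0.0005,-0.001,0],[-0.0005,-0.0008,-0.002,0],[-0.0005,-0.0008,-0.0025,0]]
  ]
}}

```text
t: 12.17
tcp_pos: [609.1, 136.2, 27.9]
tcp_rot: [0.0, 0.057, 0.998, 0.003]
contact_force: [6.6, 0.4, 5.4]
opening: 32.4
```

{"name": "send_rows", "arguments": {
  "deltas": [
    [[-0.0004,-0.0003,-0.001,0],[-0.0005,-0.0006,-0.002,0],[-0.0005,-0.0006,-0.0025,0]]
  ]
}}

```text
t: 12.42
tcp_pos: [609.9, 136.2, 26.1]
tcp_rot: [0.002, 0.057, 0.998, 0.004]
contact_force: [6.3, -0.7, 6.5]
opening: 32.6
```

```bash
python3 chk.py
```

```text
12.42 [609.9 136.2  26.1] [ 6.3 -0.7  6.5] [-0.16 -2.09 -0.04]
yaw -6.56 a range [-51.6  39.2]
[(-50, 19.8), (-46, 20.3), (-42, 27.2), (-38, 28.8), (-34, 29.8), (-30, 30.8), (-26, 31.7), (-22, 32.7), (-18, 33.7), (-14, 34.7), (-10, 35.5), (-6, 36.5), (-2, 37.5), (2, 38.4), (6, 39.5), (10, 40.1), (14, 40.3), (38, 14.0)]
tilt deg 12.82
X,Y 6.1 0.6
```

{"name": "send_rows", "arguments": {
  "deltas": [
    [[-0.0006,-0.0005,-0.001,0],[-0.001,-0.0008,-0.002,0],[-0.001,-0.0008,-0.0028,0]]
  ]
}}

```text
t: 12.72
tcp_pos: [610.5, 136.1, 24.4]
tcp_rot: [0.003, 0.057, 0.998, 0.004]
contact_force: [6.7, 0.3, 6.5]
opening: 32.5
```

{"name": "send_rows", "arguments": {
  "deltas": [
    [[-0.0006,-0.0003,-0.001,0],[-0.0008,-0.0006,-0.002,0],[-0.0008,-0.0006,-0.0028,0]]
  ]
}}

```text
t: 12.97
tcp_pos: [611.2, 136.1, 22.5]
tcp_rot: [0.005, 0.057, 0.998, 0.005]
contact_force: [7.1, 0.8, 5.9]
opening: 32.3
```

```bash
python3 chk.py
```

```text
12.97 [611.2 136.1  22.5] [7.1 0.8 5.9] [-0.2  -2.1  -0.09]
yaw -6.51 a range [-53.   39.1]
[(-54, 21.5), (-50, 24.0), (-46, 23.5), (-42, 30.2), (-38, 31.9), (-34, 32.9), (-30, 33.4), (-26, 34.0), (-22, 34.6), (-18, 35.2), (-14, 35.8), (-10, 36.3), (-6, 37.0), (-2, 37.6), (2, 38.1), (6, 38.8), (10, 39.3), (14, 39.6), (18, 39.0), (38, 17.7)]
tilt deg 8.22
X,Y 7.4 0.7
```

{"name": "send_rows", "arguments": {
  "deltas": [
    [[-0.001,-0.0005,-0.0005,0],[-0.0018,-0.0008,-0.0015,0],[-0.0018,-0.0008,-0.0025,0]]
  ]
}}

```text
t: 13.27
tcp_pos: [611.5, 136.1, 21.3]
tcp_rot: [0.007, 0.057, 0.998, 0.006]
contact_force: [6.1, -0.8, 8.1]
opening: 32.2
```

{"name": "send_rows", "arguments": {
  "deltas": [
    [[-0.001,-0.0003,-0.001,0],[-0.0012,-0.0006,-0.002,0],[-0.0012,-0.0006,-0.0028,0]]
  ]
}}

```text
t: 13.52
tcp_pos: [611.8, 136.1, 20.5]
tcp_rot: [0.009, 0.056, 0.998, 0.007]
contact_force: [1.5, 0.1, 13.4]
opening: 32.4
```

```bash
python3 chk.py
```

```text
13.52 [611.8 136.1  20.5] [ 1.5  0.1 13.4] [ 0.13 -0.64 -0.08]
yaw -6.44 a range [-53.5  39.2]
[(-54, 24.5), (-50, 25.9), (-46, 25.4), (-42, 30.9), (-38, 33.6), (-34, 34.5), (-30, 35.0), (-26, 35.5), (-22, 35.9), (-18, 36.3), (-14, 36.7), (-10, 37.1), (-6, 37.5), (-2, 37.9), (2, 38.3), (6, 38.8), (10, 39.1), (14, 39.4), (18, 39.1), (38, 19.7)]
tilt deg 5.73
X,Y 8.0 0.8
```

{"name": "send_rows", "arguments": {
  "deltas": [
    [[-0.001,-0.0005,0.0005,0],[-0.002,-0.0008,0.0005,0],[-0.003,-0.0008,0,0],[-0.003,-0.0008,0,0]]
  ]
}}

```text
t: 13.9
tcp_pos: [610.0, 136.1, 21.0]
tcp_rot: [0.011, 0.056, 0.998, 0.007]
contact_force: [8.0, 1.3, 3.8]
opening: 32.0
```

```bash
python3 chk.py
```

```text
13.9 [610.  136.1  21. ] [8.  1.3 3.8] [ 0.33 -2.27 -0.05]
yaw -6.43 a range [-51.8  39.3]
[(-50, 24.8), (-46, 25.2), (-42, 30.9), (-38, 33.3), (-34, 34.4), (-30, 34.8), (-26, 35.3), (-22, 35.7), (-18, 36.2), (-14, 36.6), (-10, 37.0), (-6, 37.5), (-2, 37.9), (2, 38.3), (6, 38.7), (10, 39.2), (14, 39.6), (18, 39.2), (38, 19.1)]
tilt deg 6.2
X,Y 6.2 0.6
```

{"name": "send_rows", "arguments": {
  "deltas": [
    [[-0.001,-0.0003,-0.001,0],[-0.0013,-0.0005,-0.002,0],[-0.0015,-0.0005,-0.0025,0]]
  ]
}}

```text
t: 14.2
tcp_pos: [610.4, 136.3, 19.6]
tcp_rot: [0.013, 0.056, 0.998, 0.008]
contact_force: [7.9, -0.4, 5.4]
opening: 32.6
```

{"name": "send_rows", "arguments": {
  "deltas": [
    [[-0.001,-0.0003,-0.001,0],[-0.0013,-0.0005,-0.002,0],[-0.0015,-0.0005,-0.0025,0]]
  ]
}}

```text
t: 14.45
tcp_pos: [610.7, 136.3, 18.2]
tcp_rot: [0.015, 0.056, 0.998, 0.009]
contact_force: [8.5, -0.6, 5.8]
opening: 32.6
```

```bash
python3 chk.py
```

```text
14.45 [610.7 136.3  18.2] [ 8.5 -0.6  5.8] [-0.31 -2.42 -0.09]
yaw -6.37 a range [-52.5  39.3]
[(-54, 23.8), (-50, 28.1), (-46, 28.0), (-42, 27.3), (-38, 35.7), (-34, 36.7), (-30, 37.0), (-26, 37.2), (-22, 37.4), (-18, 37.6), (-14, 37.8), (-10, 38.0), (-6, 38.1), (-2, 38.2), (2, 38.4), (6, 38.5), (10, 38.7), (14, 38.8), (18, 38.6), (38, 21.9)]
tilt deg 2.25
X,Y 6.9 0.9
```

{"name": "send_rows", "arguments": {
  "deltas": [
    [[-0.001,-0.0003,-0.001,0],[-0.0013,-0.0005,-0.002,0],[-0.0015,-0.0005,-0.0025,0]]
  ]
}}

```text
t: 14.75
tcp_pos: [610.9, 136.3, 17.1]
tcp_rot: [0.017, 0.055, 0.998, 0.009]
contact_force: [5.0, -0.7, 10.5]
opening: 32.4
```

```bash
python3 chk.py
```

```text
14.75 [610.9 136.3  17.1] [ 5.  -0.7 10.5] [-0.31 -1.73 -0.01]
yaw -6.33 a range [-52.7  39.5]
[(-54, 25.5), (-50, 29.4), (-46, 28.9), (-42, 28.3), (-38, 36.7), (-34, 37.7), (-30, 37.9), (-26, 38.1), (-22, 38.2), (-18, 38.1), (-14, 38.2), (-10, 38.2), (-6, 38.4), (-2, 38.4), (2, 38.5), (6, 38.5), (10, 38.6), (14, 38.7), (18, 38.4), (38, 23.0)]
tilt deg 0.89
X,Y 7.2 0.9
```

{"name": "send_rows", "arguments": {
  "deltas": [
    [[0,-0.0003,0.0005,0],[0,-0.0006,0.0005,0]]
  ]
}}

```text
t: 14.97
tcp_pos: [610.9, 136.2, 17.5]
tcp_rot: [0.017, 0.055, 0.998, 0.01]
contact_force: [5.3, 1.7, 2.6]
opening: 32.3
```

{"name": "send_rows", "arguments": {
  "deltas": [
    [[0,0,0,0],[0,0,0,0],[0,0,0,0]]
  ],
  "fingers": 0.044
}}

```text
t: 15.22
tcp_pos: [608.8, 135.7, 16.0]
tcp_rot: [0.015, 0.056, 0.998, 0.009]
contact_force: [-0.2, -0.8, 0.3]
opening: 44.1
```

```bash
python3 chk.py
```

```text
15.22 [608.8 135.7  16. ] [-0.2 -0.8  0.3] [-0.04  0.09  0.06]
yaw -6.38 a range [-50.7  39.4]
[(-50, 29.4), (-46, 30.2), (-42, 30.0), (-38, 35.7), (-34, 38.8), (-30, 39.3), (-26, 39.4), (-22, 39.4), (-18, 39.4), (-14, 39.5), (-10, 39.8), (-6, 39.8), (-2, 39.9), (2, 40.0), (6, 40.1), (10, 40.1), (14, 40.3), (18, 40.3), (22, 39.7), (38, 24.0)]
tilt deg 1.36
X,Y 5.2 0.1
```

{"name": "send_rows", "arguments": {
  "deltas": [
    [[0,0,0.01,0],[0,0,0.03,0],[0,0,0.055,0],[-0.01,0,0.08,0],[-0.03,0,0.1,0]]
  ]
}}

```text
t: 15.68
tcp_pos: [580.3, 135.7, 118.2]
tcp_rot: [0.016, 0.056, 0.998, 0.009]
contact_force: [-0.1, 0.8, 0.7]
opening: 43.8
```

{"name": "send_rows", "arguments": {
  "deltas": [
    [[-0.02,0,0.01,0],[-0.03,0,0.02,0],[-0.03,0,0.02,0],[-0.03,0,0.02,0]]
  ],
  "fingers": 0.08
}}

```text
t: 16.02
tcp_pos: [550.2, 135.9, 139.3]
tcp_rot: [0.016, 0.056, 0.998, 0.01]
contact_force: [-0.2, -0.4, -0.6]
opening: 80.2
```

Run:
```python
from h import *
s=env.read_state();i=env.camera_info('wrist');p,d=env.read_camera('wrist')
print(s['t'],s['tcp_pos'].round(1),s['tcp_rot'].round(3));cv2.imwrite('pics/w7.png',p[:,:,::-1])
X=cloud(p,d,i);a=np.radians(-7.0);ex=np.array([np.cos(a),np.sin(a)]);ey=np.array([-ex[1],ex[0]]);c=np.array([603.7,136.3])
q=X[...,:2]-c;x=q@ex;y=q@ey;z=X[...,2]
m=(z>47)&(z<62)&(abs(y)<20)&(abs(x)<45);print('cell top x',np.percentile(x[m],[.5,99.5]).round(1),'y',np.percentile(y[m],[1,99]).round(1))
print(cv2.minAreaRect(np.stack([x[m],y[m]],1).astype(np.float32)))
for k in range(-36,40,4):
    n=(abs(x-k)<2)&(abs(y)<4)&(z>0); print(k,np.median(z[n]).round(1) if n.sum() else None,end=' | ')
n=(x>46)&(x<78)&(abs(y)<25)&(z>30);A=np.c_[x[n],y[n],np.ones(n.sum())];print('\nbox slope deg',np.degrees(np.linalg.lstsq(A,z[n],rcond=None)[0][:2]).round(2),np.median(z[n]))
```

```text
16.0167 [550.2 135.9 139.3] [0.016 0.056 0.998 0.01 ]
cell top x [-31.8  26.3] y [-13.3  14.9]
((-8.858564376831055, 1.3518619537353516), (30.523237228393555, 72.4379653930664), 88.32823181152344)
-36 44.3 | -32 47.9 | -28 54.5 | -24 54.8 | -20 54.9 | -16 55.1 | -12 55.1 | -8 55.3 | -4 55.3 | 0 55.5 | 4 55.3 | 8 55.6 | 12 55.7 | 16 55.7 | 20 55.8 | 24 55.8 | 28 55.2 | 32 None | 36 None | 
box slope deg [ 0.58 -0.14] 40.23861927900759
```

View pics/w7.png

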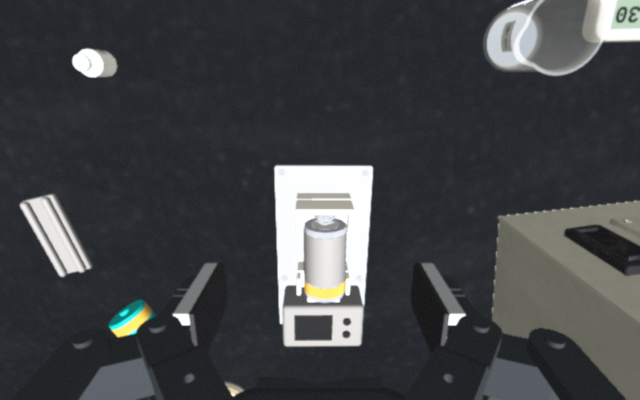

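Run:
```python
from h import *
i=env.camera_info('wrist');p,d=env.read_camera('wrist')
X=cloud(p,d,i);a=np.radians(-7.0);ex=np.array([np.cos(a),np.sin(a)]);ey=np.array([-ex[1],ex[0]]);c=np.array([603.7,136.3])
q=X[...,:2]-c;x=q@ex;y=q@ey;z=X[...,2]
for k in range(-24,26,8):
    n=(abs(x-k)<4)&(abs(y)<17)&(z>49)&(z<60); A=np.c_[y[n]**2,y[n],np.ones(n.sum())];w=np.linalg.lstsq(A,z[n],rcond=None)[0];print(k,'axis y',(-w[1]/2/w[0]).round(2),'top',(w[2]-w[1]**2/4/w[0]).round(2))
g=lambda n:cv2.minAreaRect(np.stack([x[n],y[n]],1).astype(np.float32))
print(g((z>3)&(z<9)&(abs(x-10)<90)&(abs(y)<45)))
s=env.read_state();print(s['contact_force'].round(1),s['t']);env.hand_in()
```

```text
-24 axis y 0.74 top 54.93
-16 axis y 0.73 top 55.14
-8 axis y 0.95 top 55.38
0 axis y 0.88 top 55.59
8 axis y 0.97 top 55.9
16 axis y 1.12 top 55.98
24 axis y 1.14 top 56.03
((9.869377136230469, 0.24989700317382812), (154.6986541748047, 80.17399597167969), 0.17365717887878418)
[-0.3  0.  -1.1] 16.1167
the job is handed in; nothing more can be done
```

I gripped the cell on its rest, turned it nub-up to about 18–19° against the top of the end plate, and moved it flat end first into the carrier. I felt the spring at about 0.9 N/mm, pressed it to about 6–8 N, roughly 7–9 mm of travel going by the force. The highest force readings were around 15 N. I then levelled the cell so the nub dropped behind the end plate, released it, backed the gripper away and handed the job in at 16.1 s.

**Last checks, from the wrist camera's depth:**
- **Height:** the top of the cell is about 55.4 mm at its middle, against 55 mm for a seated cell.
- **Tilt:** the cell reads about 1.4° nub-up. The level box top reads 0.6° in the same picture, so the true tilt is about 0.9° (limit 4°).
- **Sideways:** the cell is about 0.7 mm off the bay axis (limit 4 mm) and within about 0.5° of its direction.
- **Released:** the gripper is well clear of the cell, and the bystanders in view look unmoved.

**What was off:**
- **Grip slip:** the cell would not turn in the full grip at about 15 N, so I loosened the fingers slightly. It slid about 2 mm in the grip, which I allowed for in the later moves.
- **Nub on the plate:** the nub touched the plate once on the way down (about 13 N reading), so I pulled back about 2 mm and carried on.
- **Nub end:** it may sit about 1 mm above fully home. I did not press it down further.

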